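Show the ring's stone to the bench camera in the swivel mirror

ROBOT

A 7-joint arm with a two-finger parallel gripper is mounted at the origin on the work surface. World frame = base frame: x ahead of the robot, y to its left, z up, the work surface at z = 0. Lengths are in m, angles in rad, forces in N, time in s.
With the tool pointing down it reaches from about 0.35 to 0.9 m from the base axis. Payload 8.1 kg.
Tool frame: the origin (TCP) lies midway between the tips of the shut fingers; the grasp point (between the pads) lies behind it (arm.tcp_to_grasp is the z of the grasp point in the tool frame, in m); z points along the fingers, y is the line along which they close (so a half turn about z gives the same grasp; the last joint's range is limited). The gripper opens to 92 mm and grips with 3 to 60 N. Pads are 19 mm wide; open, the fingers measure 130 mm over their backs; the gripper's body (75 mm by 190 mm) begins 47 mm behind the grasp point.
Start: joints at [-1.273, 0.434, 0.025, 1.573, -0.012, 1.134, -0.075], TCP at [0.244, 0.575, 0.227] pointing down, gripper open.
Joint ranges: [-2.62, 2.62], [-0.44, 2.09], [-1.27, 1.32], [0.08, 2.57], [-1.32, 4.46], [0.12, 2], [-2.74, 2.74]. Speed limits (rad/s): [2.22, 2.22, 3.01, 3.01, 3.14, 3.14, 3.14].

INTERFACE

Orientations are given as a rotation vector (axis times angle).
In Python, from cell import readout, vision, arm gives the robot as it stands.
- The arm moves only by the tool carry_out, never from a script. Its argument "increments" is one flat list of numbers, 6 for each row, row after row: the shift along the world's x, y, z in mm, then the turn, a rotation vector about the world's x, y, z in rad. In form: [tx, ty, tz, wx, wy, wz, tx, ty, tz, wx, wy, wz, ...]. A call has 1 to 20 rows; each row shifts and turns the commanded pose from where the row before left it; what a row does not reach is not made up. A row lasts 1/8 s, in which the tool goes at most 62.5 mm and 10.7 degrees, less where a joint would pass 70% of its speed; a pose out of reach is approached as far as the arm can. A call with a gripper value outside its range is refused whole. "grip" is the closure, from 0 (fully open) to 1 (shut), set as the call begins (left out, the last holds). The fingers move at their own pace and stop on an object; "newtons" is the grip in N (left out, the last holds). Time passes only in rows, so rows that do not move let the fingers close. It gives the time, the measured TCP pose, the force, the opening and the grip force at its end, in the units of the state.
- readout.observe(): the state, without advancing time (a new reading comes with each control period).
- vision.get_image(name): name is "scene" or "side" or "wrist"; returns the picture (400x640x3 uint8, red, green, blue); there is no depth.
- vision.calibration(name): a dict with "fov_y" (degrees; the focal length in pixels is half the picture's height over the tangent of half this angle, whatever the lens; pixels are square), "cx", "cy" (the principal point, pixels), "pose" (4x4, takes a point from camera to world coordinates). Camera axes: x right, y up, looking along -z (the intrinsics and any distortion apply to the point x, -y, -z); pixel columns grow to the right and rows downward; lengths in m; the calibration is good to about 2 mm. A picture is of the moment at which its call begins: read the wrist's pose just before it. calibration takes no time and is no camera call; for the wrist camera it gives the pose at the moment of the call.
- arm.sign_off(): hands the job in; it is judged then, once.
The state is a dict: "clock": time; "joints": joint angles; "dq": joint speeds; "joint_efforts": joint torques, N m; "position": TCP position; "ee_rot": TCP orientation; "force": force on the tool from outside, world axes, zero at the start; "ft_torque": the same for the moment, N m; "width": opening from 0.0 (shut) to 1.0 (fully open); "gripper_force": force on a finger pad.
Only numpy, scipy, OpenCV 4.12 (cv2) and the standard library are available. Lean on these libraries where they do the work, as an engineer would, in place of code of your own. Each camera call takes 0.05 s, during which the arm holds its last target. There are 200 camera calls.

TASK

Pick up the post that carries the ring, stand it upright in the middle of the round cork pad and let go. Then take the swivel mirror of the inspection camera by the tab on its top and turn it until the camera, looking into the mirror, sees the ring's stone in the middle of its view; the mirror springs back when released, so finish while still holding it at that angle. Do not tip the ring post over, and leave everything else on the bench where it stands.

Things in the scene. Friction and masses are not known exactly. Their poses are not given: they have to be found in the camera images.
- viewer: Fixed inspection viewer: aluminium base plate 230 x 70 x 8 mm with the swivel mirror on a steel post near one end and a black camera head (45 mm block, top 117 mm high) near the other. Origin on the bench under the mirror's turning axis; x points along the plate from mirror to camera, z up. The plate spans x -40 to +190 mm.
- lens (a point): Centre of the camera's lens, 115 mm from the mirror's axis along the viewer's +x and 95 mm above the bench. The camera looks level along the viewer's -x, at the mirror's centre.
- mirror: Round upright mirror, 52 mm across, 7 mm thick, dark steel frame, turning on a vertical axis. Origin: centre of its reflecting face, on that axis, 95 mm above the bench; x is the face's normal (level, out of the reflecting side), z up. At rest x points at the lens. Turns up to 1.35 rad either way; a light spring (0.08 N m per rad) brings it back when let go.
- sight (a point): Camera's line of sight after the mirror. The point is the mirror's centre; x is the level direction the camera looks in after reflection, z up: by the law of reflection turned from the viewer's x by twice the mirror's turn. A brass pointer (75 mm long, 35 mm above the bench, geared to the mirror) on the post shows it. The stone is mid-view when it lies on this x axis.
- ringstand: Loose turned wooden post with a steel ring and stone on top, about 90 g. Round base 48 mm across, 10 mm high, tapering by 14 mm height into an upright cylinder of 26 mm diameter up to 64 mm; the ring (22 mm) and stone reach 93 mm. Origin: centre of its underside, z up. Grip the cylinder from above, fingers either side of the ring.
- stone (a point): The faceted clear stone of the ring (16 mm across), on the post's axis, 88 mm above the post's underside: the marker to be seen.
- pad: Fixed round cork pad, 80 mm across, 6 mm thick, on the bench to the left or right of the viewer, on the other side from the ring post's start. Origin: centre of its underside, top at 6 mm.
- barepost: Bystander: the same wooden post without a ring, 64 mm high, base 48 mm across. Origin: centre of underside.
- tin: Bystander: low round aluminium tin, 54 mm across, 30 mm high. Origin: centre of underside.
- pot: Bystander: small screw-lid pot, 44 mm across, 35 mm high. Origin: centre of underside.
- benchblock: Bystander: square steel bench block, 60 x 60 x 22 mm. Origin: centre of underside.
- hammer: Bystander: bench hammer about 220 mm long, lying on the bench.
- brush: Bystander: bench brush about 180 mm long, lying on the bench.
- tab (a point): Point on the mirror's turning axis, 145 mm above the bench, in the aluminium tab on top of the mirror: the place to grip. The tab is 10 mm thick along the mirror's x, 36 mm wide along its y, and spans heights 119 to 161 mm. Pinch it across its thickness from above and turn it about the vertical axis. Axes as the mirror's.
Things that resemble listed ones, but are neither listed nor needed, are in the scene too. Leave any green look-alike of the ringstand alone.

How it is judged:
By the outcome, as a careful person would: the job done as asked, in the order asked, and still so for the second after the job is handed in, while the arm keeps its last pose, push and grip.
It also fails if it takes over 59 s, if anything falls off the work surface, if the arm or the gripper's body presses on something with over 40 N, if the wrist force passes 120 N, or if a joint passes its speed limit or range.

## Working session

There is one attempt and no reset: what is moved stays moved. The work goes in short steps, Python scripts to look and compute and a tool call to move; the robot and the scene stay as the last step left them, time stands still between calls to the robot, and variables do not carry over. Pictures are saved under pics/ and viewed, at most 10 in all, crops included, and the job is handed in when it is done.

Besides the shell and the picture viewer there is one more tool, called after "Call:" as name(argument=value, ...) on one line, values as JSON. carry_out: Moves the arm, as the interface text tells. Its arguments: {"type":"object","properties":{"increments":{"type":"array","items":{"type":"number"}},"grip":{"type":"number"},"newtons":{"type":"number"}},"required":["increments"]}

```bash
mkdir -p pics; ls; python3 - <<'E'
from cell import readout, vision, arm
import cv2,numpy as np
s=readout.observe();print(s['clock'],s['position'],s['ee_rot'],arm.tcp_to_grasp)
for n in('scene','side'):
    im=vision.get_image(n);cv2.imwrite(f'pics/{n}0.png',im[...,::-1]);c=vision.calibration(n);print(n,c)
E
```

```text
pics
0.0 [0.24365918 0.57496557 0.22591187] [-6.25343691e-01 -3.07852089e+00  2.54382395e-03] -0.0188
scene {'fov_y': 46.81064872424197, 'cx': 320.04365257185333, 'cy': 199.02941384683214, 'pose': array([[-0.10792284, -0.74495826,  0.65832352,  1.40282264],
       [ 0.99415684, -0.07940499,  0.07312335,  0.08349156],
       [-0.00219967,  0.66236851,  0.74917496,  1.114669  ],
       [ 0.        ,  0.        ,  0.        ,  1.        ]])}
side {'fov_y': 44.17268397850201, 'cx': 323.2042072742687, 'cy': 199.97524446988538, 'pose': array([[ 0.85019973,  0.39637374, -0.34647984,  0.10269014],
       [-0.52638703,  0.62905093, -0.57202415, -0.76934826],
       [-0.00878189,  0.66871727,  0.74346492,  1.10914282],
       [ 0.        ,  0.        ,  0.        ,  1.        ]])}
```

View pics/scene0.png

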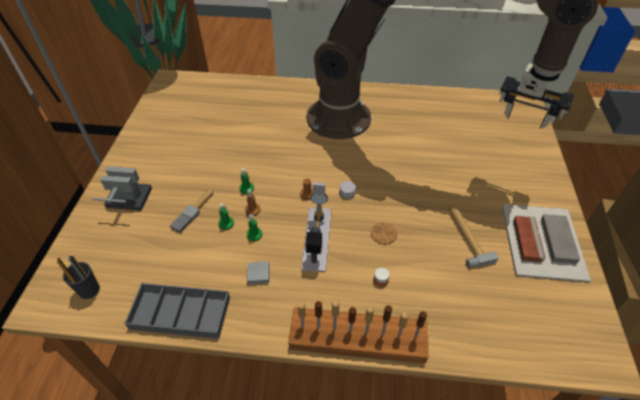

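View pics/side0.png

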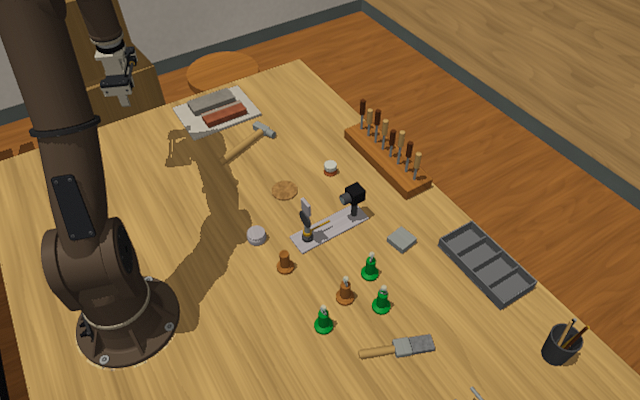

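The scene view shows the ring post (252,205) among three green look-alikes (246,182), (225,218), (255,230). The bare post is at (307,188), the pad at (384,233), the mirror at about (319,190) and the camera head at (314,240). In the side view the ring post is at (345,290), the pad at (285,190) and the mirror at (306,215).

```bash
cat > h.py <<'E'
import cv2,numpy as np
from cell import readout, vision, arm
def ray(c,u,v):
    f=200/np.tan(np.radians(c['fov_y']/2));P=c['pose']
    return P[:3,3],P[:3,:3]@np.array([(u-c['cx'])/f,-(v-c['cy'])/f,-1])
def plane(c,u,v,z):
    o,d=ray(c,u,v);return o+d*(z-o[2])/d[2]
def proj(c,p):
    f=200/np.tan(np.radians(c['fov_y']/2));P=c['pose'];q=P[:3,:3].T@(np.asarray(p)-P[:3,3])
    return c['cx']-f*q[0]/q[2],c['cy']+f*q[1]/q[2]
def tri(*obs):
    A=np.zeros((3,3));b=np.zeros(3)
    for c,u,v in obs:
        o,d=ray(c,u,v);d=d/np.linalg.norm(d);M=np.eye(3)-np.outer(d,d);A+=M;b+=M@o
    return np.linalg.solve(A,b)
def blobs(im,lo,hi,amin=25):
    m=cv2.inRange(cv2.cvtColor(im,cv2.COLOR_RGB2HSV),lo,hi)
    n,_,st,ce=cv2.connectedComponentsWithStats(m)
    return [(st[i].tolist(),ce[i].round(1).tolist()) for i in range(1,n) if st[i][4]>=amin]
E
python3 - <<'E'
from h import *
np.set_printoptions(precision=4,suppress=True)
a=cv2.imread('pics/scene0.png');b=cv2.imread('pics/side0.png')
A=cv2.resize(a[150:300,200:400],None,fx=4,fy=4,interpolation=cv2.INTER_CUBIC);cv2.imwrite('pics/sc.png',A)
B=cv2.resize(b[160:340,240:440],None,fx=3.3,fy=3.3,interpolation=cv2.INTER_CUBIC)
cv2.imwrite('pics/si.png',B)
s,d=vision.calibration('scene'),vision.calibration('side')
for n,u,v,z in(('ring',253,211,.01),('bare',307,195,.01),('pad',384,233,.006),('mir',319,222,0),('g1',246,190,.01),('g2',226,224,.01),('g3',255,236,.01),('plate far',316,268,.008),('cam',314,240,.1)):print(n,plane(s,u,v,z))
for n,u,v,z in(('ring',345,300,.01),('bare',286,270,.01),('pad',285,190,.006),('mir',307,240,0),('g1',323,328,.01),('g2',382,307,.01),('g3',371,273,.01)):print(n,plane(d,u,v,z))
E
```

```text
ring [ 0.5039 -0.227   0.01  ]
bare [ 0.4194 -0.0679  0.01  ]
pad [0.5437 0.1812 0.006 ]
mir [ 0.5177 -0.0183  0.    ]
g1 [ 0.4187 -0.2678  0.01  ]
g2 [ 0.5635 -0.2983  0.01  ]
g3 [ 0.5989 -0.2013  0.01  ]
plate far [ 0.6901 -0.0078  0.008 ]
cam [ 0.6607 -0.0158  0.1   ]
ring [ 0.4821 -0.2431  0.01  ]
bare [ 0.3992 -0.084   0.01  ]
pad [0.5393 0.1769 0.006 ]
mir [ 0.5009 -0.0207  0.    ]
g1 [ 0.3941 -0.2794  0.01  ]
g2 [ 0.5497 -0.309   0.01  ]
g3 [ 0.5851 -0.2119  0.01  ]
```

View pics/sc.png

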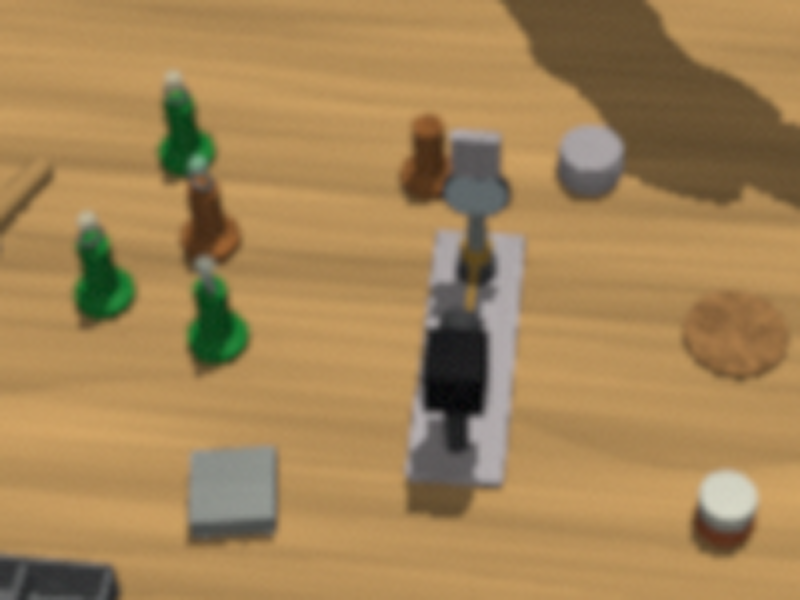

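View pics/si.png

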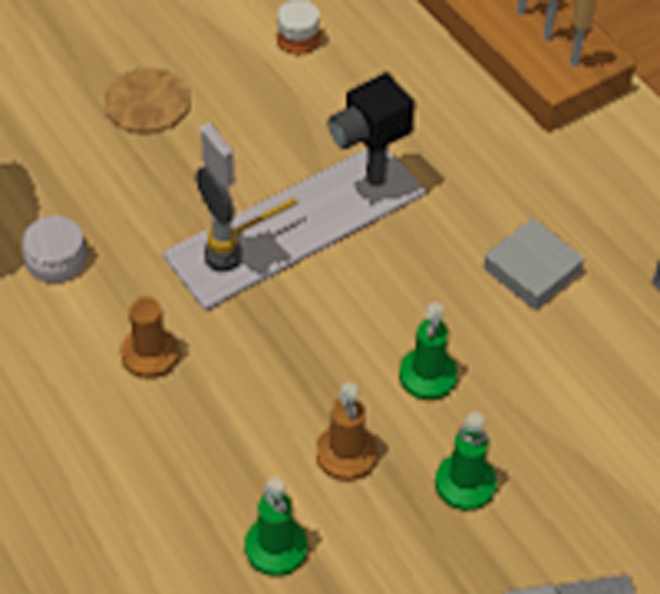

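Zooming in confirms the layout: the ring post's base is at crop (210,238), and its stone at (199,163) in scene and (348,392) in side. The plate corners and pad are clear in both crops.

```bash
python3 - <<'E'
from h import *
np.set_printoptions(precision=4,suppress=True)
s,d=vision.calibration('scene'),vision.calibration('side')
S=lambda u,v:(s,200+(u-1.5)/4,150+(v-1.5)/4)
D=lambda u,v:(d,240+(u-1.15)/3.3,160+(v-1.15)/3.3)
print('stone',tri(S(199,163),D(348,390)))
print('base',plane(*S(210,238),.006),plane(*D(347,453),.006))
print('pad',plane(*S(737,333),.006),plane(*D(148,99),.006), tri(S(737,333),D(148,99)))
for p in((438,232),(524,236),(502,485),(408,478)):print('plate s',plane(*S(*p),.008))
for p in((166,257),(208,307),(424,192)):print('plate d',plane(*D(*p),.008))
print('tabtop',tri(S(476,133),D(209,125)))
print('base post',plane(*S(476,268),.012),plane(*D(222,258),.012))
for g in((187,152),(105,292),(219,337)):print('g',plane(*S(*g),.006))
for g in((277,543),(466,482),(429,371)):print('g',plane(*D(*g),.006))
E
```

```text
stone [ 0.4892 -0.2312  0.0896]
base [ 0.4933 -0.2324  0.006 ] [ 0.488  -0.2335  0.006 ]
pad [0.5433 0.1808 0.006 ] [0.5387 0.179  0.006 ] [0.5402 0.1815 0.0025]
plate s [ 0.4699 -0.0548  0.008 ]
plate s [0.4668 0.0128 0.008 ]
plate s [0.6968 0.0188 0.008 ]
plate s [ 0.6981 -0.0477  0.008 ]
plate d [0.4619 0.0069 0.008 ]
plate d [ 0.4659 -0.0574  0.008 ]
plate d [ 0.6896 -0.0511  0.008 ]
tabtop [ 0.5043 -0.0154  0.1665]
base post [ 0.5063 -0.0207  0.012 ] [ 0.5003 -0.0222  0.012 ]
g [ 0.4046 -0.2701  0.006 ]
g [ 0.5552 -0.3014  0.006 ]
g [ 0.5884 -0.2058  0.006 ]
g [ 0.4018 -0.2697  0.006 ]
g [ 0.5511 -0.3029  0.006 ]
g [ 0.5856 -0.2055  0.006 ]
```

Call:
carry_out(increments=[13, -40, 0, 0, 0, 0, 13, -45, 0, 0, 0, 0, 13, -45, 0, 0, 0, 0, 13, -45, 0, 0, 0, 0, 13, -45, 0, 0, 0, 0, 13, -45, 0, 0, 0, 0, 13, -45, 0, 0, 0, 0, 13, -45, 0, 0, 0, 0, 13, -45, 0, 0, 0, 0, 13, -45, 0, 0, 0, 0, 13, -45, 0, 0, 0, 0, 13, -45, 0, 0, 0, 0, 13, -45, 0, 0, 0, 0, 13, -45, 0, 0, 0, 0, 13, -45, 0, 0, 0, 0, 13, -45, 0, 0, 0, 0, 13, -45, 0, 0, 0, 0, 13, -45, 0, 0, 0, 0, 6, 0, 0, 0, 0, 0, 0, 0, 0, 0, 0, 0], grip=0.2)

```text
clock: 2.6
position: [0.4839, -0.2289, 0.2262]
ee_rot: [-0.625, -3.078, -0.001]
force: [-0.5, -0.5, -0.1]
width: 0.8
gripper_force: 0.0
```

```bash
python3 - <<'E'
from h import *
np.set_printoptions(precision=4,suppress=True)
o=readout.observe();print(o['clock'],o['position'],o['ee_rot'],o['joints'],o['width'])
c=vision.calibration('wrist');im=vision.get_image('wrist');cv2.imwrite('pics/w1.png',im[...,::-1]);print(c)
for p in((.49,-.232,.088),(.49,-.232,0)):print(proj(c,p))
E
```

```text
2.6 [ 0.4839 -0.2289  0.2262] [-0.6251 -3.0776 -0.0005] [-0.1148  0.3137  0.5972  1.8273 -0.2     1.0621  1.7281] 0.7997896190517221
{'fov_y': 70.08366577178218, 'cx': 317.2827564320609, 'cy': 197.35306519734547, 'pose': array([[ 0.3908, -0.889 , -0.2387,  0.4196],
       [ 0.9205,  0.3773,  0.1017, -0.201 ],
       [-0.0004, -0.2595,  0.9657,  0.3841],
       [ 0.    ,  0.    ,  0.    ,  1.    ]])}
(np.float64(316.4850237281334), np.float64(194.98986315697763))
(np.float64(316.68203027268873), np.float64(178.84329499688164))
```

View pics/w1.png

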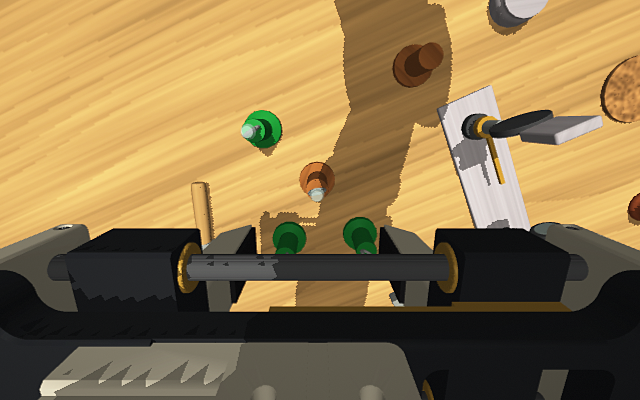

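The stone shows at (316,194) and the base at (317,178), matching the predicted projections. Descending now.

Call:
carry_out(increments=[6, -3, -30, 0, 0, 0, 0, 0, -40, 0, 0, 0, 0, 0, -40, 0, 0, 0, 0, 0, -40, 0, 0, 0, 0, 0, -25, 0, 0, 0, 0, 0, -14, 0, 0, 0, 0, 0, 0, 0, 0, 0])

```text
clock: 3.52
position: [0.4896, -0.2316, 0.0375]
ee_rot: [-0.624, -3.078, -0.001]
force: [-0.2, -0.6, 0.1]
width: 0.803
gripper_force: 0.0
```

Call:
carry_out(increments=[0, 0, 0, 0, 0, 0, 0, 0, 0, 0, 0, 0, 0, 0, 0, 0, 0, 0, 0, 0, 0, 0, 0, 0, 0, 0, 0, 0, 0, 0, 0, 0, 0, 0, 0, 0], grip=1, newtons=20)

```text
clock: 4.28
position: [0.4899, -0.2325, 0.0378]
ee_rot: [0.625, 3.079, 0.0]
force: [-0.2, -0.1, 1.4]
width: 0.274
gripper_force: 20.0
```

Call:
carry_out(increments=[0, 0, 15, 0, 0, 0, 0, 0, 35, 0, 0, 0, 0, 0, 40, 0, 0, 0, 0, 0, 40, 0, 0, 0, 0, 0, 40, 0, 0, 0, 0, 0, 30, 0, 0, 0, 4, 32, 0, 0, 0, 0, 5, 40, 0, 0, 0, 0, 5, 40, 0, 0, 0, 0, 5, 40, 0, 0, 0, 0, 5, 40, 0, 0, 0, 0, 5, 40, 0, 0, 0, 0, 5, 40, 0, 0, 0, 0, 5, 40, 0, 0, 0, 0, 5, 40, 0, 0, 0, 0, 5, 40, 0, 0, 0, 0, 2, 20, 0, 0, 0, 0, 0, 0, 0, 0, 0, 0])

```text
clock: 6.52
position: [0.5407, 0.1802, 0.2379]
ee_rot: [0.623, 3.079, -0.0]
force: [0.5, -0.7, -0.1]
width: 0.267
gripper_force: 20.0
```

```bash
python3 - <<'E'
from h import *
np.set_printoptions(precision=4,suppress=True)
o=readout.observe();print(o['clock'],o['position'],o['joints'],o['width'],o['gripper_force'])
c=vision.calibration('wrist');im=vision.get_image('wrist')
c2=vision.calibration('side');im2=vision.get_image('side')
cv2.imwrite('pics/w2.png',np.hstack([cv2.resize(im[:200],(800,250))]).astype('uint8')[...,::-1])
a=cv2.resize(im,(480,300));b=cv2.resize(im2[80:320,180:500],(480,360))
m=np.zeros((600,800,3),np.uint8);m[:500]=cv2.resize(im,(800,500));cv2.imwrite('pics/w2.png',m[:500,:,::-1])
print(proj(c,(.541,.18,.006)))
E
```

```text
6.525 [0.5407 0.1802 0.2379] [-0.7539  0.3486  0.4584  1.7228 -0.1694  1.1097  0.9282] 0.2672683490737674 19.999180734157562
(np.float64(317.0789824389822), np.float64(173.2096269404214))
```

View pics/w2.png

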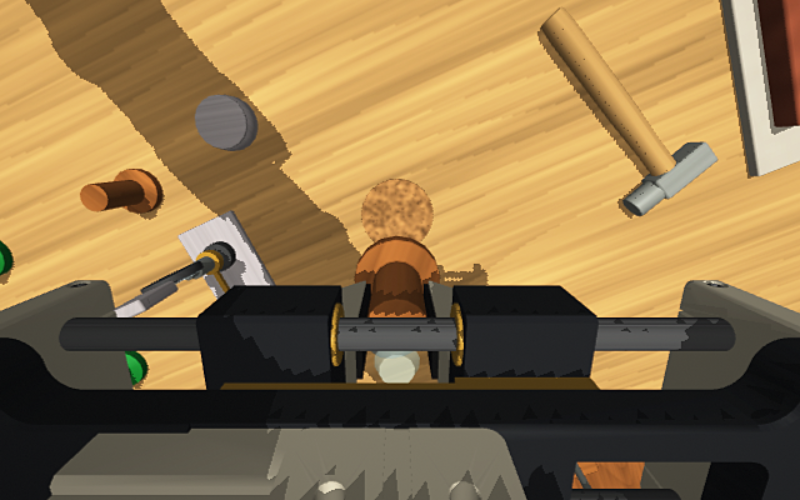

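Pad is centred at column 397/1.25 = 317.6 with its top edge at row 179/1.25. The post hangs upright in the grip. Checking the pad row by casting edge pixels.

```bash
python3 - <<'E'
from h import *
np.set_printoptions(precision=4,suppress=True)
c=vision.calibration('wrist')
for u,v in((397,179),(361,211),(433,211)):print(plane(c,(u-.1)/1.25,v/1.25,.006))
t=np.linspace(0,6.283,200)
q=np.array([proj(c,(.541+.04*np.cos(a),.18+.04*np.sin(a),.006)) for a in t])
print(q.min(0)*1.25,q.max(0)*1.25)
E
```

```text
[0.5039 0.1938 0.006 ]
[0.5203 0.1437 0.006 ]
[0.5514 0.2167 0.006 ]
[362.419  178.5974] [434.7618 250.1184]
```

Call:
carry_out(increments=[0, 0, -35, 0, 0, 0, 0, 0, -45, 0, 0, 0, 0, 0, -45, 0, 0, 0, 0, 0, -35, 0, 0, 0, 0, 0, -20, 0, 0, 0, 0, 0, -8, 0, 0, 0, 0, 0, -4, 0, 0, 0, 0, 0, -1, 0, 0, 0, 0, 0, 0, 0, 0, 0])

```text
clock: 7.75
position: [0.5414, 0.1795, 0.0455]
ee_rot: [0.625, 3.078, 0.001]
force: [0.6, -0.3, -0.6]
width: 0.272
gripper_force: 20.0
```

Call:
carry_out(increments=[0, 0, -1, 0, 0, 0, 0, 0, -0.7, 0, 0, 0, 0, 0, 0, 0, 0, 0, 0, 0, 0, 0, 0, 0])

```text
clock: 8.25
position: [0.5412, 0.1797, 0.0438]
ee_rot: [0.625, 3.078, 0.001]
force: [-2.2, 0.1, 6.9]
width: 0.271
gripper_force: 20.0
```

Call:
carry_out(increments=[0, 0, 0, 0, 0, 0, 0, 0, 0, 0, 0, 0, 0, 0, 0, 0, 0, 0, 0, 0, 0, 0, 0, 0, 0, 0, 0, 0, 0, 0], grip=0.3)

```text
clock: 8.88
position: [0.5408, 0.1794, 0.043]
ee_rot: [-0.626, -3.079, 0.0]
force: [0.2, 0.0, -0.2]
width: 0.694
gripper_force: 0.0
```

Call:
carry_out(increments=[0, 0, 15, 0, 0, 0, 0, 0, 30, 0, 0, 0, 0, 0, 40, 0, 0, 0, 0, 0, 40, 0, 0, 0, 0, 0, 40, 0, 0, 0, 0, 0, 25, 0, 0, 0, 0, 0, 0, 0, 0, 0])

```text
clock: 9.75
position: [0.5421, 0.1796, 0.236]
ee_rot: [0.625, 3.075, 0.005]
force: [-0.2, 0.6, 0.1]
width: 0.703
gripper_force: 0.0
```

```bash
python3 - <<'E'
from h import *
o=readout.observe();print(o['clock'],o['position'],o['joints'],o['width'])
im=vision.get_image('wrist');a=vision.get_image('scene');b=vision.get_image('side')
m=np.zeros((600,800,3),np.uint8)
m[:300,:400]=cv2.resize(a[160:280,280:440],(400,300),interpolation=2);m[:300,400:]=cv2.resize(b[140:260,240:400],(400,300),interpolation=2)
m[300:,100:580]=im[:300,80:560]
cv2.imwrite('pics/m3.png',m[...,::-1])
np.save('wc.npy',vision.calibration('wrist'),allow_pickle=True)
E
```

```text
9.75 [0.54208316 0.17960238 0.23602608] [-0.75739799  0.3498973   0.46622715  1.72744649 -0.17460564  1.10044091
  0.93283217] 0.7026348955855823
```

View pics/m3.png

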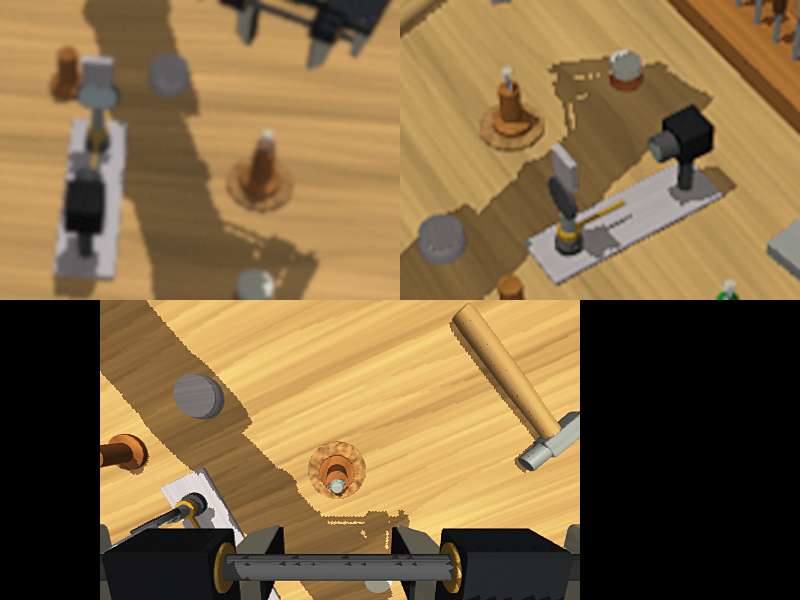

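The post stands upright on the pad, centred in all three views. Next I move over the mirror and turn the closing axis along the viewer's x (yaw about 1.6° from the plate edges).

Call:
carry_out(increments=[-4, -20, 5, 0, 0, -0.127, -4, -20, 5, 0, 0, -0.127, -4, -25, 5, 0, 0, -0.127, -4, -25, 5, 0, 0, -0.127, -4, -25, 0, 0, 0, -0.127, -4, -25, 0, 0, 0, -0.127, -4, -25, 0, 0, 0, -0.127, -4, -20, 0, 0, 0, -0.127, -4, -16, 0, 0, 0, -0.125, 0, 0, 0, 0, 0, 0, 0, 0, 0, 0, 0, 0])

```text
clock: 11.28
position: [0.5048, -0.0206, 0.2526]
ee_rot: [-2.185, -2.257, 0.001]
force: [-0.5, 0.4, 0.2]
width: 0.704
gripper_force: 0.0
```

```bash
python3 - <<'E'
from h import *
np.set_printoptions(precision=4,suppress=True)
o=readout.observe();print(o['clock'],o['position'],o['ee_rot'],o['joints'],o['width'])
c=vision.calibration('wrist');im=vision.get_image('wrist');np.save('wc.npy',c,allow_pickle=True)
cv2.imwrite('w4.png',im[...,::-1])
print(c['pose'],proj(c,(.506,-.021,.161)),proj(c,(.506,-.021,.008)))
cv2.imwrite('pics/w4.png',cv2.resize(im[60:300,160:480],(800,600),interpolation=2)[...,::-1])
E
```

```text
11.275 [ 0.5048 -0.0206  0.2526] [-2.1847 -2.2567  0.0009] [-0.6944  0.2514  0.7903  1.8659 -0.199   1.1058  0.2027] 0.7043411962679252
[[ 0.9995 -0.031  -0.0064  0.5028]
 [ 0.0316  0.9647  0.2614  0.0501]
 [-0.0019 -0.2615  0.9652  0.4104]
 [ 0.      0.      0.      1.    ]] (np.float64(318.8358034205707), np.float64(201.14321271208814)) (np.float64(318.47611359728444), np.float64(171.72951163552224))
```

View pics/w4.png

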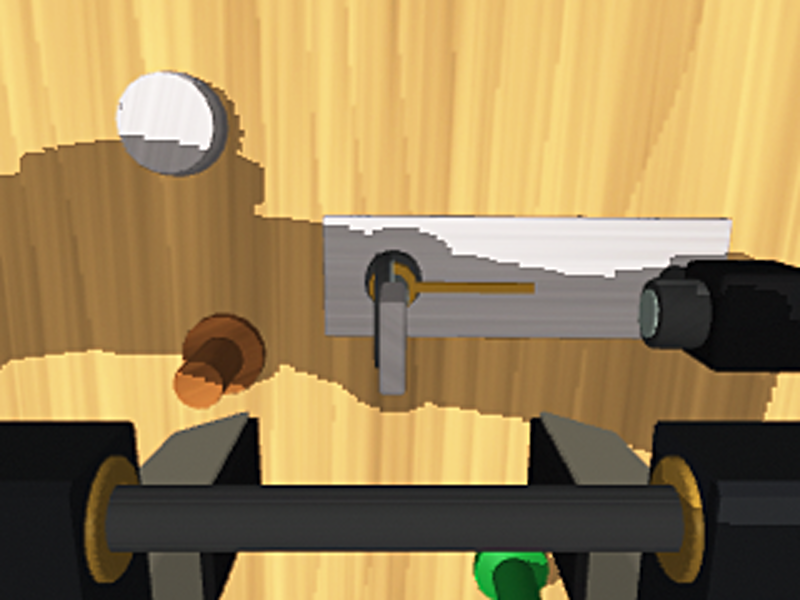

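The mirror tab's top face runs between rows 303 and 394 at column 393 of the crop. The plate corners are (324,215), (730,218) and (323,336), and the pointer is along row 287.

```bash
python3 - <<'E'
from h import *
np.set_printoptions(precision=4,suppress=True)
c=np.load('wc.npy',allow_pickle=True).item()
W=lambda u,v,z:plane(c,160+(u-.75)/2.5,60+(v-.75)/2.5,z)
print('tab',W(394,303,.161),W(393,394,.161))
p=[W(324,215,.008),W(730,218,.008),W(323,336,.008),W(660,338,.008)];print(np.array(p))
print('yaws',np.degrees([np.arctan2(*(p[1]-p[0])[1::-1]),np.arctan2(*(p[3]-p[2])[1::-1]),np.arctan2(*(p[0]-p[2])[1::-1])-np.pi/2]))
a,b=W(420,287,.035),W(533,288,.035);print('ptr',a,b,np.degrees(np.arctan2(*(b-a)[1::-1])))
e=(p[0]+p[2])/2;print('axis from plate',e+.04*np.array([1,.03,0]))
# stone from m3 scene/side
s,d=vision.calibration('scene'),vision.calibration('side')
S=(s,280+(267-.75)/2.5,160+(135-.75)/2.5);D=(d,240+(107.5-.75)/2.5,140+(72-.75)/2.5)
print('stone',tri(S,D),plane(*S,.094),plane(*D,.094),'tool',readout.observe()['ee_rot'])
E
```

```text
tab [ 0.504  -0.0023  0.161 ] [ 0.5047 -0.0366  0.161 ]
[[ 0.4642  0.0144  0.008 ]
 [ 0.6904  0.0199  0.008 ]
 [ 0.464  -0.0553  0.008 ]
 [ 0.6604 -0.0502  0.008 ]]
yaws [ 1.4031  1.4889 -0.1373]
ptr [ 0.5182 -0.0196  0.035 ] [ 0.5785 -0.0182  0.035 ] 1.3181318966092175
axis from plate [ 0.5041 -0.0193  0.008 ]
stone [0.5408 0.1801 0.094 ] [0.5415 0.1794 0.094 ] [0.5405 0.1811 0.094 ] tool [-2.1849 -2.2567  0.0007]
```

Call:
carry_out(increments=[-1, 1, -20, 0, 0, -0.007, 0, 0, -35, 0, 0, 0, 0, 0, -35, 0, 0, 0, 0, 0, -20, 0, 0, 0, 0, 0, -14, 0, 0, 0, 0, 0, 0, 0, 0, 0, 0, 0, 0, 0, 0, 0])

```text
clock: 12.2
position: [0.5045, -0.0205, 0.1297]
ee_rot: [2.196, 2.246, 0.001]
force: [-0.4, -0.3, -0.1]
width: 0.7
gripper_force: 0.0
```

Call:
carry_out(increments=[0, 0, 0, 0, 0, 0, 0, 0, 0, 0, 0, 0, 0, 0, 0, 0, 0, 0, 0, 0, 0, 0, 0, 0, 0, 0, 0, 0, 0, 0, 0, 0, 0, 0, 0, 0, 0, 0, 0, 0, 0, 0], grip=1, newtons=20)

```text
clock: 13.08
position: [0.504, -0.0205, 0.129]
ee_rot: [2.197, 2.246, 0.0]
force: [0.8, 0.8, -0.8]
width: 0.108
gripper_force: 20.0
```

Call:
carry_out(increments=[0, 0, 0, 0, 0, 0.04, 0, 0, 0, 0, 0, 0.06, 0, 0, 0, 0, 0, 0.06, 0, 0, 0, 0, 0, 0.06, 0, 0, 0, 0, 0, 0.06, 0, 0, 0, 0, 0, 0.06, 0, 0, 0, 0, 0, 0.06, 0, 0, 0, 0, 0, 0.06, 0, 0, 0, 0, 0, 0.06, 0, 0, 0, 0, 0, 0.06, 0, 0, 0, 0, 0, 0.06, 0, 0, 0, 0, 0, 0.044, 0, 0, 0, 0, 0, 0, 0, 0, 0, 0, 0, 0])

```text
clock: 14.82
position: [0.5041, -0.0205, 0.129]
ee_rot: [1.317, 2.852, 0.0]
force: [1.9, 0.8, -4.4]
width: 0.11
gripper_force: 20.0
```

```bash
python3 - <<'E'
from h import *
np.set_printoptions(precision=4,suppress=True)
o=readout.observe();r=o['ee_rot'];print(o['clock'],o['position'],r,2*np.degrees(np.arctan(r[1]/r[0]))-90,o['force'],o['ft_torque'],o['width'])
c=vision.calibration('wrist');im=vision.get_image('wrist')
a=vision.get_image('scene');b=vision.get_image('side')
s,d=vision.calibration('scene'),vision.calibration('side')
t=np.radians(79.55);tip=np.array([.504,-.0195,.035])+.075*np.array([np.cos(t),np.sin(t),0])
print('pred tip',proj(s,tip),proj(d,tip),proj(c,tip), 'axis',proj(c,(.504,-.0195,.035)),proj(s,(.504,-.0195,.035)),proj(d,(.504,-.0195,.035)))
np.save('cw.npy',c,allow_pickle=True)
m=np.zeros((600,800,3),np.uint8)
m[:300,:400]=cv2.resize(a[170:245,300:400],(400,300),interpolation=2);m[:300,400:]=cv2.resize(b[175:250,260:360],(400,300),interpolation=2)
m[300:,:480]=cv2.resize(im[:],(480,300));m[300:,480:]=cv2.resize(im[100:200,250:357],(320,300),interpolation=2)
cv2.imwrite('pics/m5.png',m[...,::-1])
E
```

```text
14.825 [ 0.5041 -0.0205  0.129 ] [1.3171 2.8517 0.0004] 40.41700249959635 [ 1.9254  0.8098 -4.3957] [ 0.0914 -0.6619 -0.0823] 0.10990201108212064
pred tip (np.float64(342.8671301330422), np.float64(216.72109735195795)) (np.float64(298.32699532021616), np.float64(212.44064931991468)) (np.float64(384.2079069620184), np.float64(146.71436033007586)) axis (np.float64(317.57482829406706), np.float64(199.02943119084074)) (np.float64(319.05550737474647), np.float64(211.29371813351835)) (np.float64(307.3045199775384), np.float64(231.5469232868015))
```

View pics/m5.png

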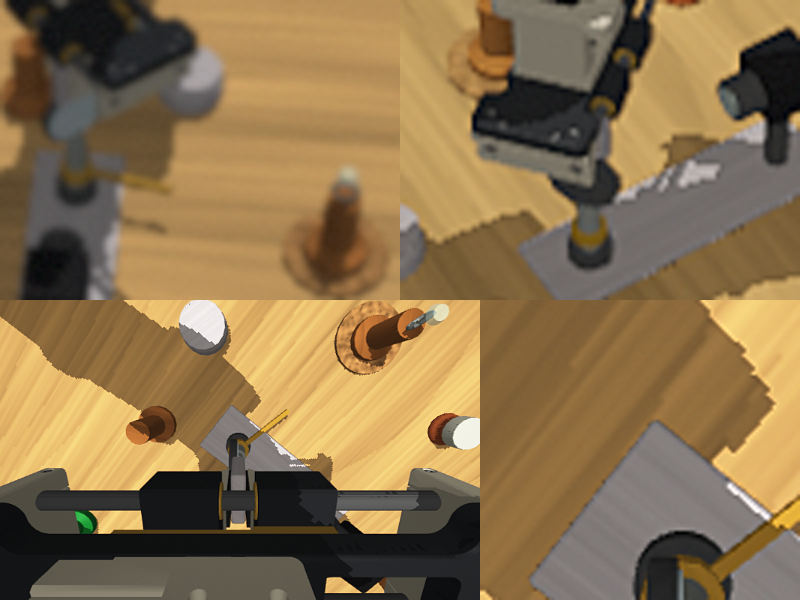

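The pointer tip shows at about (383,148) in the wrist picture, against a predicted (384,147). The post is still upright on the pad. One precise measure of the pointer bearing and the stone:

```bash
python3 - <<'E'
from h import *
np.set_printoptions(precision=4,suppress=True)
c=vision.calibration('wrist');im=vision.get_image('wrist')
h=cv2.cvtColor(im,cv2.COLOR_RGB2HSV)
m=cv2.inRange(h,(15,170,90),(28,255,255));m[:,:335]=0;m[:,392:]=0;m[:135]=0;m[192:]=0
n,l,st,_=cv2.connectedComponentsWithStats(m);k=1+st[1:,4].argmax();print(st[k])
v,u=np.nonzero(l==k)
P=np.array([plane(c,a,b,.035)[:2] for a,b in zip(u,v)])
dx,dy,x0,y0=cv2.fitLine(P.astype(np.float32),cv2.DIST_HUBER,0,1e-5,1e-5).ravel()
sg=np.sign(dy);print('bearing',np.degrees(np.arctan2(dy*sg,dx*sg)),x0,y0,'dist axis',(.504-x0)*dy*sg-(-.0195-y0)*dx*sg)
# stone: bright pale, in wrist
for g in blobs(im[0:40,540:620],(0,0,150),(180,70,255),15):print('stone',g)
print('pred stone',proj(c,(.5408,.180,.094)))
E
```

```text
[335 146  51  43 389]
bearing 79.40872 0.5129724 0.028548291 dist axis 1.1806376e-05
stone ([30, 5, 29, 23, 431], [46.2, 15.3])
stone ([10, 24, 10, 6, 24], [15.1, 26.4])
pred stone (np.float64(580.3550206149985), np.float64(19.210637766872765))
```

```bash
python3 - <<'E'
from h import *
np.set_printoptions(precision=4,suppress=True)
c=vision.calibration('wrist')
im=vision.get_image('wrist');cv2.imwrite('pics/z.png',cv2.resize(im[0:110,430:630],None,fx=4,fy=4,interpolation=2)[...,::-1])
print('pad,postbase,stone,ring top .064',[proj(c,(.5408,.18,z)) for z in(.006,.02,.094,.07)])
for z in(.094,):
  p=plane(c,586.2,15.3,z);print(p,np.degrees(np.arctan2(p[1]+.0195,p[0]-.504)))
E
```

```text
pad,postbase,stone,ring top .064 [(np.float64(493.0376006522709), np.float64(52.763105939960155)), (np.float64(502.83444750926765), np.float64(49.002458967151995)), (np.float64(580.3714414139158), np.float64(19.23887628953662)), (np.float64(548.9670321352944), np.float64(31.29386688093595))]
[0.5417 0.1835 0.094 ] 79.47548447236937
```

View pics/z.png

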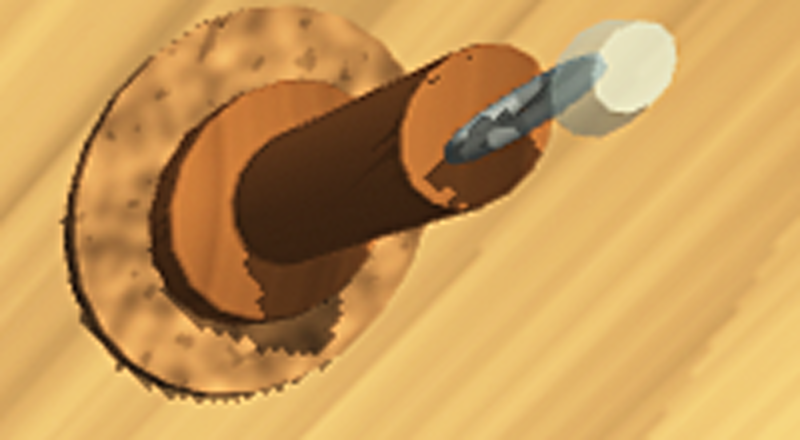

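The stone's bearing from the mirror axis is 79.5° and the pointer's is 79.4°. The post is upright and centred on the pad, and the tab is held. Handing in.

```bash
python3 -c "
from cell import readout,arm
o=readout.observe();print(o['clock'],o['width'],o['gripper_force']);print(arm.sign_off())"
```

```text
15.075 0.10793536338466957 20.000722110271454
the job is handed in; nothing more can be done
None
```

I handed the job in at 15.1 s: the ring post stands upright and centred on the cork pad, and the gripper is still holding the mirror with the pointer at 79.4° against the stone's measured 79.5°.

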